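# Push a maple blank under the sprung hold-down

### The arm

A 7-joint arm with a two-finger parallel gripper is mounted at the origin on the work surface. World frame = base frame: x ahead of the robot, y to its left, z up, the work surface at z = 0. Lengths are in m, angles in rad, forces in N, time in s.
With the tool pointing down it reaches from about 0.4 to 0.85 m from the base axis. Payload 4.5 kg.
Tool frame: the origin (TCP) lies midway between the tips of the shut fingers; the grasp point (between the pads) lies 19 mm behind it; z points along the fingers, y is the direction in which the jaws open and shut (so a half turn about z gives the same grasp; the last joint's range is limited). The gripper opens to 88 mm and grips with 3 to 60 N. Pads are 18 mm wide; open, the fingers measure 123 mm over their backs; the gripper's body (75 mm by 187 mm) begins 45 mm behind the grasp point.
Start: joints at [1.136, 0.689, -0.195, 1.565, 0.157, 0.902, -0.215], TCP at [0.282, -0.558, 0.239] pointing down, gripper open.
Joint ranges: [-3.01, 3.01], [-0.46, 2.08], [-1.47, 1.51], [0.13, 2.56], [-1, 4.14], [0.04, 2.09], [-2.66, 2.66]. Speed limits (rad/s): [2.57, 2.57, 3.14, 3.14, 3.14, 3.14, 3.14].

### API

Orientations are given as a unit quaternion [x, y, z, w].
In Python, from plant import r gives the robot as it stands. The module is installed in compiled form; this text tells all that it offers.
- The arm moves only by the shell command python3 -m jog 'ROWS' [FORCE]. ROWS is JSON, a list of rows, each an object with "translation": the shift along the tool's x, y, z in units of 40 mm (1.0 is 40 mm), a list of three; "twist": the turn about the tool's z in units of 6 degrees (1.0 is 6 degrees); "claw": the opening in per cent of the stroke, from 0 (shut) to 100 (fully open). A call has 1 to 20 rows; each row shifts and turns the commanded pose from where the row before left it, along the tool's axes as they then stand; what a row does not reach is not made up. A row lasts 1/12 s, in which the tool goes at most 41.7 mm and 7.16 degrees, less where a joint would pass 70% of its speed; a pose out of reach is approached as far as the arm can. A call is refused whole if a number of a shift passes 1 or a number of a turn 1, either way. A call with a gripper value outside its range is refused whole. The fingers move at their own pace and stop on an object; FORCE is the grip in N (left out, the last holds). Time passes only in rows, so rows that do not move let the fingers close. It gives the time, the measured TCP pose, the force and the opening at its end, in the units of the state.
- r.get_state(): the state, without advancing time (a new reading comes with each control period).
- r.snapshot(name): name is "scene" or "side" or "wrist"; returns a dict with "img" (480x640x3 uint8, red, green, blue), "fx", "fy", "cx", "cy" (pixels), "dist_coeffs" ([k1, k2, p1, p2, k3] as OpenCV has them; the pictures are not rectified), "origin" and "rotation" of the camera in the world; the wrist camera has in their place "T_tool_cam" (4x4, takes a point from camera to tool coordinates, whose origin is the TCP and whose axes are the flange's). Camera axes: x right, y up, looking along -z (the intrinsics and any distortion apply to the point x, -y, -z); pixel columns grow to the right and rows downward; lengths in m; the calibration is good to about 2 mm. A picture is of the moment at which its call begins: read the wrist's pose just before it. There is no depth.
- r.finish_job(): hands the job in, once; it reports no verdict.
Trained networks look in the newest picture that a camera, given by its name, has taken for a name from the list of things; names that differ only in an ending like _2 or _b are one class to them, and where a whole thing is asked for, a point or a joint stands for the part that bears it (a point fixed in the world has none). Each returns a list of dicts, best first, with "confidence" (0 to 1); they miss things now and then, are a little off and sometimes report something else, mostly with a low value. They report only what shows in the picture. A call takes as long as a camera call. They do not tell look-alikes from the thing itself.
- r.spot_in(label, camera): "rect" ([left, top, right, bottom] in pixels, round what is visible of it).
- r.spot_point(label, camera): "location" ([row, column] in pixels: a listed point, or the origin of a listed thing).
The state is a dict: "clock": time; "q": joint angles; "qd": joint speeds; "joint_torque": joint torques, N m; "tool_pos": TCP position; "eef_rot": TCP orientation; "contact_force": force on the tool from outside, world axes, zero at the start; "moment": the same for the moment, N m; "opening": opening from 0.0 (shut) to 1.0 (fully open).
Only numpy, scipy, OpenCV 4.12 (cv2) and the standard library are available. Lean on these libraries where they do the work, as an engineer would, in place of code of your own. Each camera call takes 0.05 s, during which the arm holds its last target. There are 200 camera calls.

### The job

Push the yellow bar sideways with one fingertip to hold the jig's sprung flap open, and while it is held open push the pale maple blank forward under it with the other fingertip, until the blank is fully home against the metal stop. Then let the flap close onto the blank so that it is clamped ready for planing, and move clear. Only push: the blank must stay flat on the jig, never lifted, and the clamp, jar and little plane standing around must be left alone.

Things in the scene. Friction and masses are not known exactly. Their poses are not given: they have to be found in the camera images.
- jig: Fixed jig, grey bed. Origin: underside of its bed, on the lane's centre line, level with the flap's front edge; x axis along the lane in the pushing direction, y to the left, z up. 'Jig x, y, z' below are mm in this frame. Bed: x -190 to 70, y -85 to 105, top at z = 12. At x below -8 nothing stands above the fences but the yellow bar; the block that carries the hinge is at x -4 to 44, y 50 to 70.
- entrance (a point): Mouth of the lane: point on the bed's top, on the centre line, at jig x = -55. Two dark wooden fences, 12 mm high above the bed, have inner faces at jig y = -24 and 24 and run from jig x = -55 past the stop; in front of them flared pieces spread out to |y| = 38 at x = -85.
- stop (a point): Point on the bed's top at the middle of the face of the aluminium stop (18 mm high) that ends the lane, jig x = 42. The blank is home when its front end touches this face.
- hinge (a point): Point on the flap's hinge line at the flap's front edge: jig x = 0, y = 56, z = 40. The line is parallel to jig x. The flap is a wooden plate 8 mm thick reaching from here 70 mm to the right over the lane, jig x 0 to 40, with a black round rubber pad (radius 9, along x, at y = 0) beneath. Shut, the pad's underside is 10 mm above the bed: the 20 mm high blank cannot enter.
- flap (a joint): Opening of the flap in rad: 0 shut, grows as its side over the lane rises; hard stop at 0.85. A spring shuts it (0.054 N m shut, 0.09 N m more per rad; the flap weighs 90 g). From about 0.3 the blank passes freely under the pad; 0.6 is a good opening. Resting on the blank it reads about 0.18.
- bar_end (a point): Free front end, on the axis, of the yellow bar fixed to the flap: radius 4 mm, parallel to jig x, from jig x = -145 to the flap. It turns with the flap: jig y = 56 + 28 sin(joint - 0.35), z = 40 + 28 cos(joint - 0.35) mm; shut: y 46, z 66. Pushed to the left (+y) from its lane side with 3 to 6 N it opens the flap; a fingertip may slide along it. It springs back when let go.
- blank: Pale maple blank with a dark pencil line along it, a block 90 x 44 x 20 mm (x, y, z), 70 g give or take, lying loose on the jig's bed in front of the flap. Origin: centre of its underside; its x axis points along its length, roughly along the jig's x. At home against the stop its origin is at x = -3 mm in the jig's frame, its rear face at x = -48.
- spool_clamp: Bystander: spool clamp with yellow discs, 34 mm across, 83 mm high, standing loose on the bench to the right of the jig. Origin: centre of its underside.
- glue_jar: Bystander: amber glue jar with a red lid, 48 mm across, 60 mm high, standing loose on the bench to the right of the jig. Origin: centre of its underside.
- palm_plane: Bystander: little brass palm plane 75 x 28 mm, 34 mm high, standing loose on the bench to the left of the jig. Origin: centre of its underside.
Mind the look-alikes: they are no part of the job. What is shaped like the blank but purple or red is not meant.

How it is judged:
By the outcome, as a careful person would: the job done as asked, in the order asked, and still so for the second after the job is handed in, with the robot touching nothing.
It also fails if it takes over 42 s, if anything falls off the work surface, if the arm or the gripper's body presses on something with over 40 N, if the wrist force passes 120 N, or if a joint passes its speed limit or range.

## Working session

There is one attempt and no reset: what is moved stays moved. The work goes in short steps, Python scripts to look and compute and a shell command to move; the robot and the scene stay as the last step left them, time stands still between calls to the robot, and variables do not carry over. Pictures are saved under pics/ and viewed, about 8 in all and at most 12, crops included, and the job is handed in when it is done.

```bash
mkdir -p pics; cat > h.py <<'E'
import numpy as np, cv2
from plant import r
from scipy.spatial.transform import Rotation as R
def snap(n):
    s=r.get_state(); d=r.snapshot(n)
    if n=="wrist":
        T=np.eye(4);T[:3,:3]=R.from_quat(s["eef_rot"]).as_matrix();T[:3,3]=s["tool_pos"]
        M=T@np.array(d["T_tool_cam"]); d["origin"]=M[:3,3]; d["rotation"]=M[:3,:3]
    d["K"]=np.array([[d["fx"],0,d["cx"]],[0,d["fy"],d["cy"]],[0,0,1.]])
    d["o"]=np.array(d["origin"]);d["R"]=np.array(d["rotation"]).reshape(3,3)
    d["D"]=np.array(d["dist_coeffs"],float)
    return d
def ray(d,row,col):
    u=cv2.undistortPoints(np.array([[[col,row]]],float),d["K"],d["D"])[0,0]
    return d["R"]@np.array([u[0],-u[1],-1.])
def at_z(d,row,col,z):
    v=ray(d,row,col); return d["o"]+v*(z-d["o"][2])/v[2]
def proj(d,P):
    P=(np.atleast_2d(P)-d["o"])@d["R"]*[1,-1,-1]
    return cv2.projectPoints(P,np.zeros(3),np.zeros(3),d["K"],d["D"])[0][:,0]
def save(d,n): cv2.imwrite("pics/"+n,cv2.cvtColor(d["img"],cv2.COLOR_RGB2BGR))
E
cat > a.py <<'E'
from h import *
np.set_printoptions(precision=4,suppress=True)
s=r.get_state();print(s["tool_pos"],s["eef_rot"],s["opening"],s["clock"])
zs=dict(entrance=.012,stop=.012,hinge=.04,bar_end=.066,blank=.012,jig=0,spool_clamp=0,glue_jar=0,palm_plane=0)
for c in("scene","side","wrist"):
    d=snap(c);save(d,c+"0.png");print(c,d["o"],-d["R"][:,2])
    for l,z in zs.items():
        for p in r.spot_point(l,c)[:3]:
            print(l,round(p["confidence"],2),np.round(p["location"]),at_z(d,*p["location"],z))
E
python3 a.py
```

```text
[ 0.282  -0.557   0.2379] [ 0.9726  0.2323 -0.0003 -0.0009] 1.0027177580646103 0.0Traceback (most recent call last):
  File "a.py", line 6, in <module>
    d=snap(c);save(d,c+"0.png");print(c,d["o"],-d["R"][:,2])
  File "h.py", line 10, in snap
    d["o"]=np.array(d["origin"]);d["R"]=np.array(d["rotation"]).reshape(3,3)
                                        ~~~~~~~~~~~~~~~~~~~~~~~~~~~~~~~^^^^^
ValueError: cannot reshape array of size 4 into shape (3,3)
```

```bash
sed -i 's/d\["R"\]=np.array(d\["rotation"\]).reshape(3,3)/q=np.array(d["rotation"]);d["R"]=q if q.size==9 else R.from_quat(q).as_matrix()/' h.py; python3 a.py
```

```text
[ 0.282  -0.5571  0.2379] [ 0.9726  0.2323 -0.0003 -0.0008] 0.9976262615386665 0.05
scene [ 0.9283 -0.1243  0.6287] [-0.5338  0.2117 -0.8187]
entrance 0.76 [304. 289.] [ 0.611 -0.062  0.012]
stop 0.73 [361. 306.] [ 0.7057 -0.0684  0.012 ]
stop 0.16 [315. 332.] [ 0.6513 -0.007   0.012 ]
hinge 0.81 [313. 332.] [ 0.6612 -0.0109  0.04  ]
bar_end 0.78 [227. 303.] [ 0.5169 -0.0047  0.066 ]
blank 0.72 [192. 298.] [0.3984 0.0244 0.012 ]
blank 0.63 [288. 284.] [ 0.5808 -0.0611  0.012 ]
blank 0.61 [264. 154.] [ 0.4633 -0.2445  0.012 ]
jig 0.88 [338. 297.] [ 0.6626 -0.0669  0.    ]
spool_clamp 0.67 [387. 191.] [ 0.6791 -0.2293  0.    ]
spool_clamp 0.53 [312. 414.] [0.6877 0.1166 0.    ]
glue_jar 0.88 [319. 180.] [ 0.5699 -0.2257  0.    ]
palm_plane 0.96 [314. 416.] [0.6916 0.1182 0.    ]
side [0.469  0.6717 0.7566] [ 0.0997 -0.704  -0.7031]
entrance 0.83 [250. 311.] [ 0.6076 -0.0702  0.012 ]
stop 0.74 [244. 267.] [ 0.703  -0.0759  0.012 ]
hinge 0.76 [255. 276.] [ 0.6697 -0.0185  0.04  ]
bar_end 0.84 [256. 345.] [ 0.5303 -0.0081  0.066 ]
blank 0.63 [253. 319.] [ 0.5885 -0.0623  0.012 ]
blank 0.57 [295. 420.] [0.3803 0.0249 0.012 ]
blank 0.55 [205. 391.] [ 0.4474 -0.2379  0.012 ]
jig 0.77 [251. 283.] [ 0.6683 -0.0713  0.    ]
glue_jar 0.67 [206. 338.] [ 0.5697 -0.2341  0.    ]
palm_plane 0.9 [320. 251.] [0.6918 0.1164 0.    ]
palm_plane 0.28 [203. 290.] [ 0.6828 -0.2308  0.    ]
palm_plane 0.21 [244. 265.] [ 0.7097 -0.087   0.    ]
wrist [ 0.3504 -0.5223  0.3847] [-0.262  -0.1338 -0.9557]
```

View pics/scene0.png

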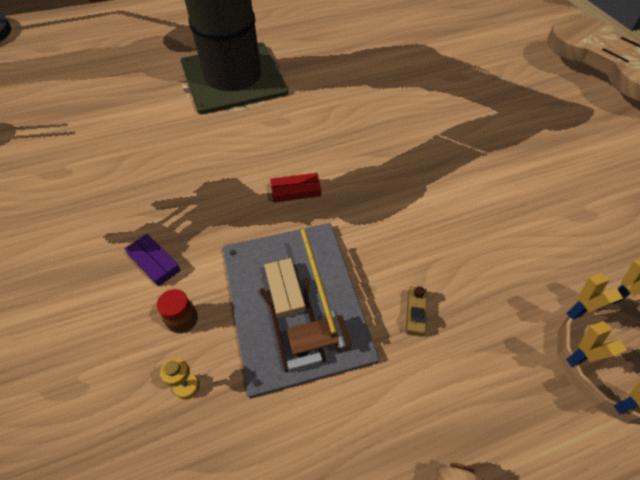

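View pics/side0.png

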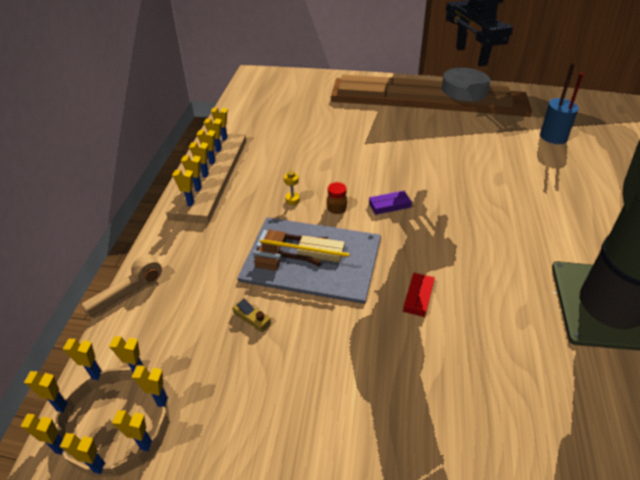

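The scene view has the jig bed with corners at about (223,245), (331,225), (378,357) and (250,390). The maple blank is at about (284,287), with the yellow bar's end at (304,231). The red (295,187) and purple (152,259) blocks are look-alikes. The side view agrees. Next I fit the jig pose from both cameras.

```bash
cat > fit.py <<'E'
from h import *
from scipy.optimize import least_squares
np.set_printoptions(precision=4,suppress=True)
J=np.array([[-190,-85,12],[-190,105,12],[70,105,12],[70,-85,12],[-145,46,66],[0,56,40],[-55,0,12],[42,0,12]])/1e3
obs={"scene":[(223,245),(331,225),(378,357),(250,390),(303,230),(332,313),(289,304),(306,361)],
"side":[(380,232),(365,300),(240,283),(262,220),(346,254),(276,255),(311,250),(267,244)]}
ds={c:snap(c) for c in obs}
def W(p,X):
    c,s=np.cos(p[2]),np.sin(p[2]); return np.asarray(X)@np.array([[c,s,0],[-s,c,0],[0,0,1]])+[p[0],p[1],0]
def res(p): return np.concatenate([(proj(ds[c],W(p,J))-obs[c]).ravel() for c in obs])
f=least_squares(res,[.665,-.068,-.06],loss="soft_l1",f_scale=2);print(f.x,f.fun.reshape(-1,2).round(1).tolist())
np.save("jig.npy",f.x)
# blank: top-face mask, pale maple
B0=np.array([[sx*45,sy*22,20] for sx,sy in((-1,-1),(-1,1),(1,1),(1,-1))])/1e3
for c,d in ds.items():
    uv=proj(d,W(f.x,[[-.09,0,.03],[-.17,0,.03],[-.03,0,.03]])); print(c,uv.round())
    x,y=uv[0].astype(int); k=d["img"][y-50:y+50,x-70:x+70]
    cv2.imwrite(f"pics/{c}_c.png",cv2.resize(k[:,:,::-1],None,fx=5,fy=5,interpolation=cv2.INTER_CUBIC));print(x-70,y-50)
E
python3 fit.py; cd pics; python3 -c "
import cv2;a=cv2.imread('scene_c.png');b=cv2.imread('side_c.png')
import numpy as np;cv2.imwrite('cc.png',np.vstack([cv2.resize(a,(420,300)),cv2.resize(b,(420,300))]))"
```

```text
[ 0.6623 -0.0658 -0.0812] [[-2.0, 0.5], [-1.7, -4.0], [2.5, 1.8], [-0.9, 6.7], [-1.2, -0.3], [2.1, 2.8], [-0.1, -2.2], [-1.4, -0.7], [0.4, 2.5], [1.3, 1.3], [-3.6, -3.0], [2.9, -1.9], [3.4, 2.2], [0.2, 3.1], [-0.8, 2.6], [-1.4, 1.8]]
scene [[283. 277.]
 [272. 237.]
 [292. 311.]]
212 227
side [[327. 249.]
 [365. 255.]
 [298. 245.]]
256 198
```

View pics/scene_c.png

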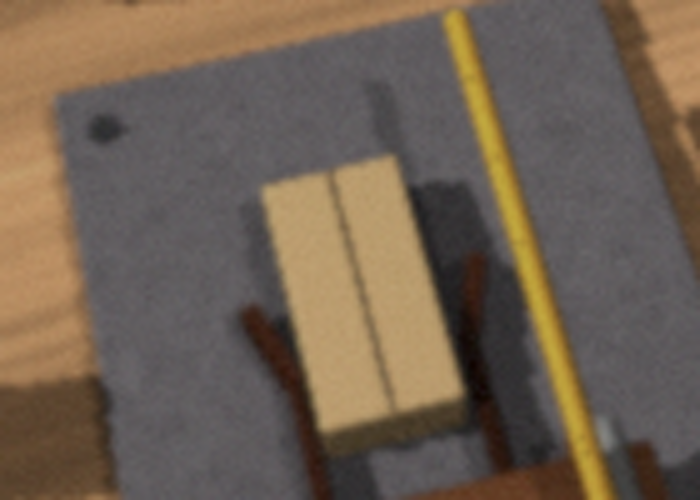

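```bash
python3 - <<'E'
from h import *
np.set_printoptions(precision=4,suppress=True)
p=np.load("jig.npy");c,s=np.cos(p[2]),np.sin(p[2])
d=snap("scene")
P=np.array([at_z(d,v,u,.032) for u,v in((264.6,264.4),(291,258.2),(305,306.4),(276.4,313.6))])
L=(P[:,:2]-p[:2])@np.array([[c,-s],[s,c]]);print(P,L*1e3)
L=lambda r_,c_,z:((at_z(d,r_,c_,z)[:2]-p[:2])@np.array([[c,-s],[s,c]]))*1e3
for u,v,z in((212+245/5,227+312/5,.024),(212+476/5,227+258/5,.024),(212+455/5,227+15/5,.066),(223,245,.012),(212+58/5,227+95/5,.012),(212+600/5,227,.012)):print(u,v,L(v,u,z))
E
```

```text
[[ 0.5411 -0.0788  0.032 ]
 [ 0.5447 -0.036   0.032 ]
 [ 0.6336 -0.0433  0.032 ]
 [ 0.6298 -0.0866  0.032 ]] [[-119.7563  -22.732 ]
 [-119.6246   20.1635]
 [ -30.4198   20.0898]
 [ -30.7298  -23.3256]]
261.0 289.4 [-81.6089 -37.0918]
307.2 278.6 [-80.5137  36.4096]
303.0 230.0 [-143.9421   47.606 ]
223 245 [-190.1131  -81.5631]
223.6 246.0 [-187.7932  -80.9085]
332.0 227 [-176.0819  105.8155]
```

```bash
cat > st.py <<'E'
from h import *
p=np.load("jig.npy");c,s=np.cos(p[2]),np.sin(p[2])
def toj(P): P=np.atleast_2d(P)[:,:2]-p[:2]; return P@np.array([[c,-s],[s,c]])*1e3
def st():
    t=r.get_state(); M=R.from_quat(t["eef_rot"]).as_matrix(); f=np.array(t["contact_force"])
    fj=[c*f[0]+s*f[1],-s*f[0]+c*f[1],f[2]]
    print("t%.2f jig"%t["clock"],toj(t["tool_pos"]).round(1),"z",round(t["tool_pos"][2]*1e3,1),"toolx-jigyaw deg",round(np.degrees(np.arctan2(M[1,0],M[0,0])-p[2]),2),"F",np.round(fj,1),"open",round(t["opening"]*88,1))
if __name__=="__main__": st()
E
python3 -m jog '[{"translation":[0,0,0],"twist":1,"claw":38},{"translation":[0,0,0],"twist":1,"claw":38},{"translation":[0,0,0],"twist":1,"claw":38},{"translation":[0,0,0],"twist":1,"claw":38},{"translation":[0,0,0],"twist":1,"claw":38},{"translation":[0,0,0],"twist":0.26,"claw":38},{"translation":[0,0,0],"twist":0,"claw":38}]'; python3 st.py
python3 -m jog '[{"translation":[0.33,-0.9,0],"twist":0,"claw":38},{"translation":[0.33,-0.9,0],"twist":0,"claw":38},{"translation":[0.33,-0.9,0],"twist":0,"claw":38},{"translation":[0.33,-0.9,0],"twist":0,"claw":38},{"translation":[0.33,-0.9,0],"twist":0,"claw":38},{"translation":[0.33,-0.9,0],"twist":0,"claw":38},{"translation":[0.33,-0.9,0],"twist":0,"claw":38},{"translation":[0.33,-0.9,0],"twist":0,"claw":38},{"translation":[0.33,-0.9,0],"twist":0,"claw":38},{"translation":[0.33,-0.9,0],"twist":0,"claw":38},{"translation":[0.33,-0.9,0],"twist":0,"claw":38},{"translation":[0.33,-0.9,0],"twist":0,"claw":38},{"translation":[0.33,-0.9,0],"twist":0,"claw":38},{"translation":[0.33,-0.9,0],"twist":0,"claw":38},{"translation":[0,0,0],"twist":0,"claw":38},{"translation":[0,0,0],"twist":0,"claw":38},{"translation":[0,0,0],"twist":0,"claw":38}]'; python3 st.py
```

```text
clock: 2.28
tool_pos: [0.2825, -0.5575, 0.2388]
eef_rot: [0.999, -0.04, -0.0, 0.0]
contact_force: [0.3, -0.3, -0.8]
opening: 0.492
t2.28 jig [[-338.6 -520.9]] z 238.8 toolx-jigyaw deg 0.03 F [ 0.3 -0.3 -0.8] open 43.3
clock: 3.7
tool_pos: [0.5076, -0.0709, 0.2387]
eef_rot: [0.999, -0.04, -0.0, 0.0]
contact_force: [-0.4, -0.6, -0.3]
opening: 0.379
t3.70 jig [[-153.8  -17.6]] z 238.7 toolx-jigyaw deg 0.05 F [-0.3 -0.6 -0.3] open 33.3
```

```bash
python3 - <<'E'
from st import *
d=snap("wrist");save(d,"w1.png")
for l,z in dict(entrance=.012,bar_end=.066,blank=.012,hinge=.04,stop=.012).items():
    for q in r.spot_point(l,"wrist")[:2]: print(l,q["confidence"],np.round(q["location"]),toj(at_z(d,*q["location"],z)))
E
```

```text
entrance 0.39 [ 29. 235.] [[ 7.01868829 63.64452649]]
bar_end 0.65 [209. 248.] [[-144.70355114   49.4811221 ]]
bar_end 0.64 [130. 473.] [[ -78.99106973 -137.82564561]]
blank 0.76 [125. 308.] [[-75.07695597  -1.20304414]]
blank 0.75 [323. 254.] [[-284.69228353   61.28810374]]
hinge 0.87 [ 27. 234.] [[ 2.14852244 57.60730501]]
stop 0.27 [ 40. 308.] [[-1.93852831 -1.45143822]]
```

View pics/w1.png

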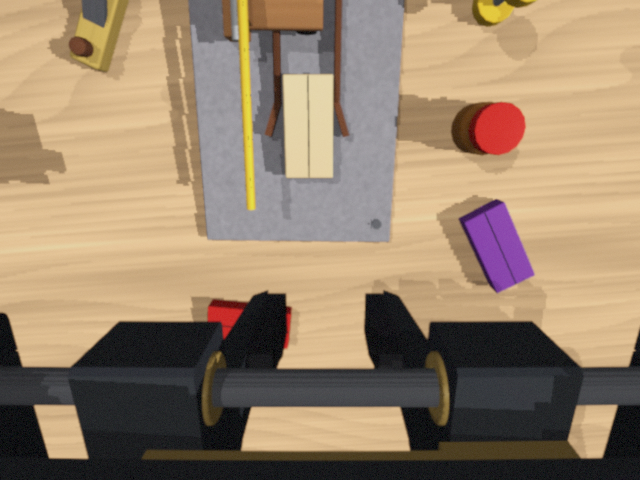

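The wrist view shows the blank straight and central in the lane mouth. Its top spans (283–333, 73–178) and the bar end is at (251,208). The networks put the blank's origin at jig (-75,-1), which agrees with the scene camera. Next I descend behind the blank, with the bar finger on the lane side of the bar.

```bash
python3 -m jog '[{"translation":[0.47,-0.38,0.5],"twist":0,"claw":38},{"translation":[0,0,0.8],"twist":0,"claw":38},{"translation":[0,0,0.8],"twist":0,"claw":38},{"translation":[0,0,0.8],"twist":0,"claw":38},{"translation":[0,0,0.8],"twist":0,"claw":38},{"translation":[0,0,0.7],"twist":0,"claw":38},{"translation":[0,0,0.5],"twist":0,"claw":38},{"translation":[0,0,0.3],"twist":0,"claw":38},{"translation":[0,0,0.09],"twist":0,"claw":38},{"translation":[0,0,0],"twist":0,"claw":38},{"translation":[0,0,0],"twist":0,"claw":38}]' >/dev/null; python3 st.py
python3 -m jog '[{"translation":[0,-0.1,0],"twist":0,"claw":38},{"translation":[0,-0.1,0],"twist":0,"claw":38},{"translation":[0,-0.1,0],"twist":0,"claw":38},{"translation":[0,0,0],"twist":0,"claw":38},{"translation":[0,0,0],"twist":0,"claw":38}]' >/dev/null; python3 st.py
```

```text
t4.92 jig [[-134.    -2.1]] z 28.0 toolx-jigyaw deg -0.07 F [0.3 0.7 0.5] open 33.4
t5.33 jig [[-134.     9.3]] z 27.7 toolx-jigyaw deg -0.08 F [ 0.3 -3.8  1.7] open 33.4
```

```bash
python3 -m jog '[{"translation":[0,-0.08,0],"twist":0,"claw":38},{"translation":[0,-0.08,0],"twist":0,"claw":38},{"translation":[0,-0.08,0],"twist":0,"claw":38},{"translation":[0,-0.08,0],"twist":0,"claw":38},{"translation":[0,-0.08,0],"twist":0,"claw":38},{"translation":[0,0,0],"twist":0,"claw":38},{"translation":[0,0,0],"twist":0,"claw":38}]' >/dev/null; python3 st.py
python3 - <<'E'
from st import *
for n in("scene","side"):
    d=snap(n);P=np.array([[-.06,.02,.05]]);w=[[c*P[0,0]-s*P[0,1]+p[0],s*P[0,0]+c*P[0,1]+p[1],.05]]
    x,y=proj(d,w)[0].astype(int);k=d["img"][y-60:y+60,x-80:x+80,::-1]
    cv2.imwrite(f"pics/o_{n}.png",cv2.resize(k,None,fx=2.5,fy=2.5,interpolation=2));print(x-80,y-60)
cv2.imwrite("pics/open1.png",np.vstack([cv2.imread(f"pics/o_{n}.png") for n in("scene","side")]))
E
```

```text
t5.92 jig [[-134.2   25.2]] z 27.4 toolx-jigyaw deg -0.1 F [ 1.7 -4.9  3.5] open 33.4
219 223
229 186
```

View pics/open1.png

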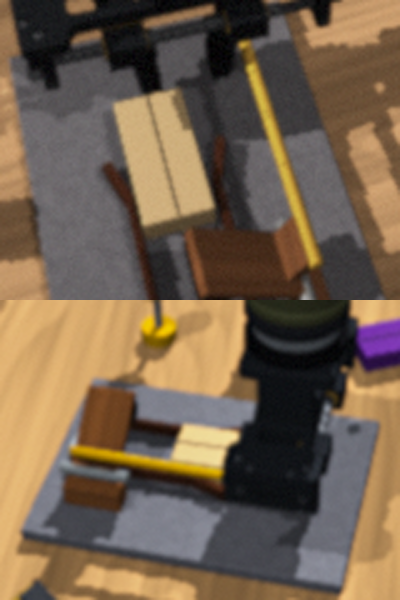

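The flap is well open: in the scene crop its plate is tilted, and the blank finger tip at (150,88) is centred behind the blank's rear edge. Now I push forward.

```bash
python3 -m jog '[{"translation":[0.1,0,0],"twist":0,"claw":38},{"translation":[0.12,0,0],"twist":0,"claw":38},{"translation":[0.12,0,0],"twist":0,"claw":38},{"translation":[0.12,0,0],"twist":0,"claw":38},{"translation":[0.12,0,0],"twist":0,"claw":38},{"translation":[0.12,0,0],"twist":0,"claw":38},{"translation":[0,0,0],"twist":0,"claw":38}]' >/dev/null; python3 st.py
python3 -m jog '[{"translation":[0.1,0,0],"twist":0,"claw":38},{"translation":[0.12,0,0],"twist":0,"claw":38},{"translation":[0.12,0,0],"twist":0,"claw":38},{"translation":[0.12,0,0],"twist":0,"claw":38},{"translation":[0.12,0,0],"twist":0,"claw":38},{"translation":[0.12,0,0],"twist":0,"claw":38},{"translation":[0.1,0,0],"twist":0,"claw":38},{"translation":[0.1,0,0],"twist":0,"claw":38},{"translation":[0,0,0],"twist":0,"claw":38}]' >/dev/null; python3 st.py
python3 - <<'E'
from st import *
d=snap("scene");x,y=219,223
cv2.imwrite("pics/p1.png",cv2.resize(d["img"][y:y+160,x-20:x+160,::-1],None,fx=3,fy=3,interpolation=2))
E
```

```text
t6.60 jig [[-108.5   25.4]] z 26.2 toolx-jigyaw deg -0.04 F [-2.2 -4.1  1.4] open 33.0
t7.35 jig [[-72.8  25.2]] z 26.1 toolx-jigyaw deg -0.04 F [-0.9 -4.9 -0.8] open 33.7
```

View pics/p1.png

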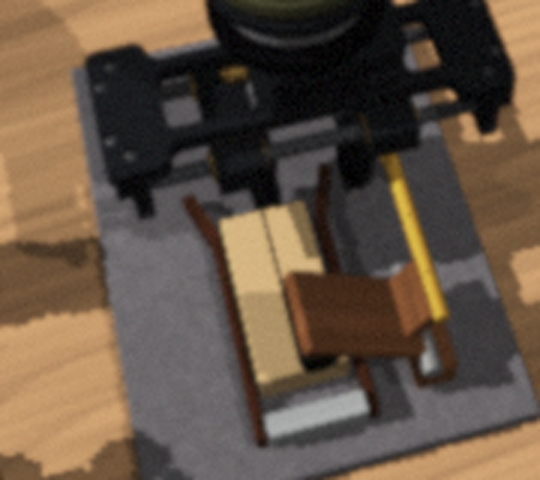

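The blank is under the pad, with its front edge at about (300,385) and the stop at (315,410), so it is nearly home. I continue with smaller steps and watch the force.

```bash
python3 -m jog '[{"translation":[0.1,0,-0.01],"twist":0,"claw":38},{"translation":[0.1,0,0],"twist":0,"claw":38},{"translation":[0.06,0,0],"twist":0,"claw":38},{"translation":[0,0,0],"twist":0,"claw":38}]' >/dev/null; python3 st.py
python3 -m jog '[{"translation":[0.05,0,0],"twist":0,"claw":38},{"translation":[0.05,0,0],"twist":0,"claw":38},{"translation":[0,0,0],"twist":0,"claw":38}]' >/dev/null; python3 st.py
```

```text
t7.73 jig [[-62.6  25.1]] z 26.4 toolx-jigyaw deg -0.03 F [-2.3 -4.6 -0.2] open 33.7
t7.98 jig [[-59.1  25.1]] z 26.4 toolx-jigyaw deg -0.03 F [-2.6 -4.2 -1. ] open 33.8
```

```bash
python3 -m jog '[{"translation":[0.04,0,0],"twist":0,"claw":38},{"translation":[0.04,0,0],"twist":0,"claw":38},{"translation":[0,0,0],"twist":0,"claw":38}]' >/dev/null; python3 st.py
```

```text
t8.23 jig [[-58.7  25.1]] z 26.2 toolx-jigyaw deg -0.07 F [-6.9 -3.5  4.3] open 33.3
```

```bash
python3 -m jog '[{"translation":[0.06,0,0],"twist":0,"claw":38},{"translation":[0.06,0,0],"twist":0,"claw":38},{"translation":[0,0,0],"twist":0,"claw":38},{"translation":[0,0,0],"twist":0,"claw":38}]' >/dev/null; python3 st.py
python3 - <<'E'
from st import *
d=snap("scene");x,y=219,223
cv2.imwrite("pics/p2.png",cv2.resize(d["img"][y+40:y+160,x:x+140,::-1],None,fx=5,fy=5,interpolation=2))
E
```

```text
t8.57 jig [[-58.4  25.1]] z 25.9 toolx-jigyaw deg -0.12 F [-15.1  -3.6  10.5] open 33.2
```

View pics/p2.png

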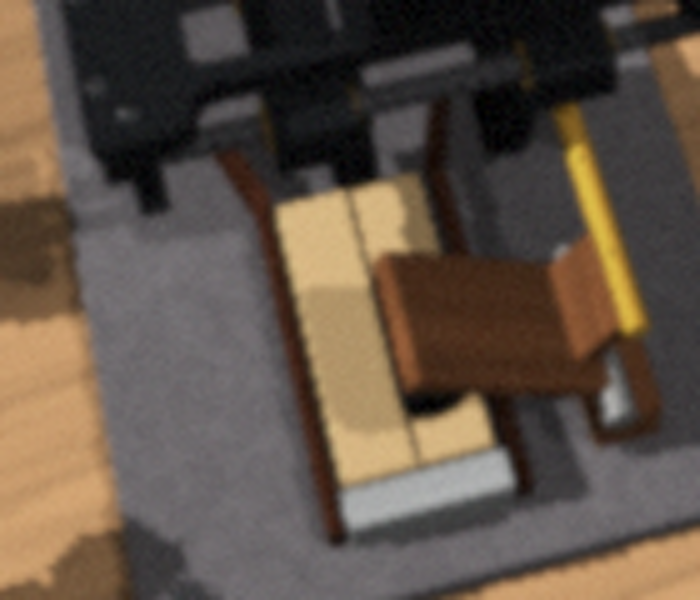

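The blank's front end is flush on the aluminium stop from (340,490) to (505,455), and the push force rises without movement, so it is home. I relieve the push, then let the bar return slowly.

```bash
python3 -m jog '[{"translation":[-0.1,0,-0.01],"twist":0,"claw":38},{"translation":[-0.12,0,-0.02],"twist":0,"claw":38},{"translation":[0,0,0],"twist":0,"claw":38},{"translation":[0,0,0],"twist":0,"claw":38}]' >/dev/null; python3 st.py
python3 -m jog '[{"translation":[0,0.07,0],"twist":0,"claw":38},{"translation":[0,0.07,0],"twist":0,"claw":38},{"translation":[0,0.07,0],"twist":0,"claw":38},{"translation":[0,0.07,0],"twist":0,"claw":38},{"translation":[0,0.07,0],"twist":0,"claw":38},{"translation":[0,0.07,0],"twist":0,"claw":38},{"translation":[0,0.07,0],"twist":0,"claw":38},{"translation":[0,0.07,0],"twist":0,"claw":38},{"translation":[0,0.07,0],"twist":0,"claw":38},{"translation":[0,0,0],"twist":0,"claw":38},{"translation":[0,0,0],"twist":0,"claw":38}]' >/dev/null; python3 st.py
```

```text
t8.95 jig [[-59.2  25.2]] z 28.0 toolx-jigyaw deg -0.03 F [-3.3 -4.6 -0.7] open 33.3
t9.87 jig [[-58.6   3.4]] z 28.2 toolx-jigyaw deg 0.03 F [-5.3  3.2  0.3] open 33.6
```

```bash
python3 -m jog '[{"translation":[-0.1,0,0],"twist":0,"claw":38},{"translation":[-0.1,0,0],"twist":0,"claw":38},{"translation":[-0.1,0,0],"twist":0,"claw":38},{"translation":[0,0,0],"twist":0,"claw":38},{"translation":[0,0,0],"twist":0,"claw":38}]' >/dev/null; python3 st.py
```

```text
t10.28 jig [[-68.4   0.7]] z 29.1 toolx-jigyaw deg -0.05 F [ 1.2 -0.9 -0.2] open 33.2
```

Free of contact. Now up and back clear, then a check.

```bash
python3 -m jog '[{"translation":[0,0,-0.3],"twist":0,"claw":38},{"translation":[0,0,-0.6],"twist":0,"claw":38},{"translation":[0,0,-0.9],"twist":0,"claw":38},{"translation":[0,0,-0.9],"twist":0,"claw":38},{"translation":[-0.6,0,-0.7],"twist":0,"claw":38},{"translation":[-0.8,0,-0.5],"twist":0,"claw":38},{"translation":[-0.8,0,-0.4],"twist":0,"claw":38},{"translation":[0,0,0],"twist":0,"claw":38},{"translation":[0,0,0],"twist":0,"claw":38},{"translation":[0,0,0],"twist":0,"claw":38}]' >/dev/null; python3 st.py
python3 - <<'E'
from st import *
d=snap("scene");cv2.imwrite("pics/a.png",cv2.resize(d["img"][230:400,205:395,::-1],None,fx=4,fy=4,interpolation=2)[:,:760][:600])
d=snap("wrist")
save(d,"w2.png")
for l,z in dict(bar_end=.067,blank=.012,stop=.012).items():
    for q in r.spot_point(l,"wrist")[:1]: print(l,q["confidence"],np.round(q["location"]),toj(at_z(d,*q["location"],z)))
E
```

```text
t11.12 jig [[-155.7    1. ]] z 201.5 toolx-jigyaw deg -0.05 F [ 0.3  0.3 -0.1] open 33.4
bar_end 0.91 [217. 260.] [[-144.38770027   51.6233361 ]]
blank 0.66 [ 28. 334.] [[-2.29883263 -5.20450671]]
```

View pics/a.png

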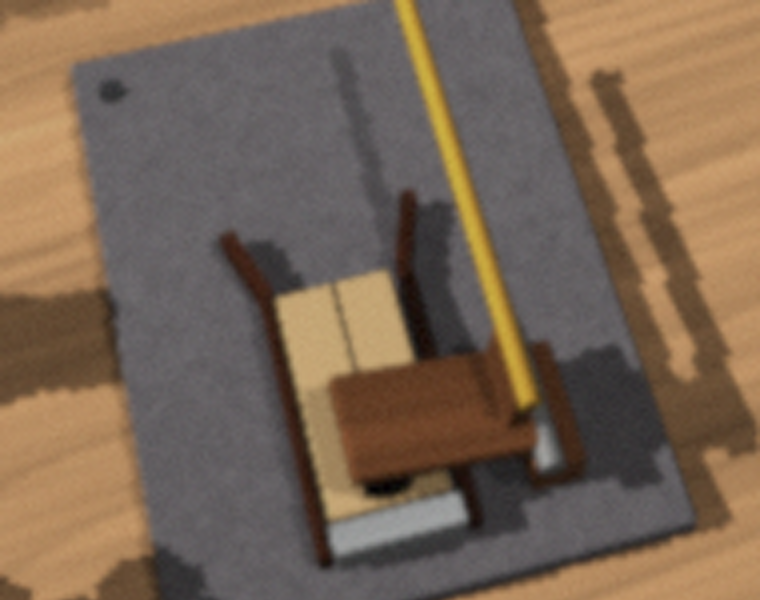

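View pics/w2.png

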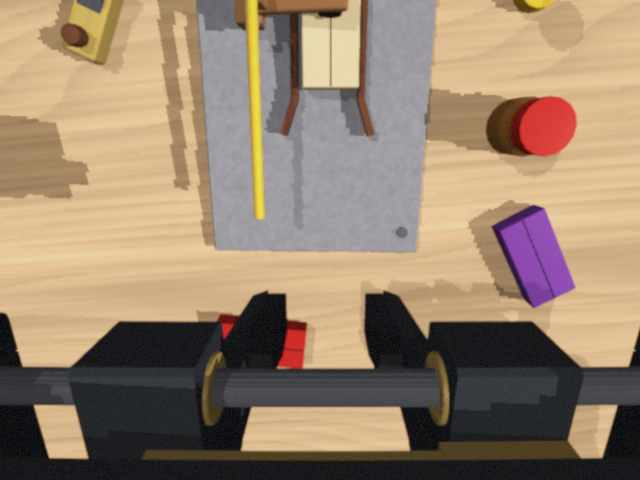

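The scene crop shows the blank's front flush with the stop, from (330,520) to (462,490), and the flap resting on the blank. In the wrist view the bar end reads jig y ≈ 51.6, where a flap resting on the blank would put it at about 51. The blank's origin reads x ≈ -2.3, against -3 at home. I'm handing the job in.

```bash
python3 -c "
from plant import r
print(r.finish_job())"
```

```text
the job is handed in; nothing more can be done
None
```

The blank is home against the stop, the flap is closed on it, and the job is handed in at about 11 s of robot time. One fingertip pushed the yellow bar left with about 4–5 N to hold the flap open. The other then slid the blank forward, flat on the bed, until it met the stop. I let the bar return slowly and moved the arm up and back.

**Home position:** The push force rose to 15 N with almost no further movement. In the last picture the blank's front is flush with the stop. The network put its origin at jig x ≈ -2.3 mm, against -3 mm at home. From these camera angles a gap of about 1 mm at the stop could not be seen.

**Clamping:** The bar end reads jig y ≈ 51.6 mm, where a flap resting on the blank would put it at about 51 mm.

**Clear of everything:** The last force reading was about 0 N. I never went near the clamp, jar or plane. The jar looked undisturbed in the last wrist view, and the plane and clamp show only partly there.

**Disagreements:**
- **Blank's sideways position:** The last network reading was y ≈ -5 mm, but the lane allows only ±2 mm. I take this as network error with the flap covering part of the blank.
- **Jig fit:** My jig pose left errors of up to about 7 px at bed corners I read by hand, but the contacts came within about 2 mm of where it predicted.
- **Finger contact while closing:** The rear finger still pressed lightly on something, about 5 N back and 3 N sideways, most likely the blank's rear face. It was free once I backed off.

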